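# Hold the lamp cover over the microscope stand for screwing

### The arm

A 6-joint arm with a two-finger parallel gripper is mounted at the origin on the work surface. World frame = base frame: x ahead of the robot, y to its left, z up, the work surface at z = 0. Lengths are in m, angles in rad, forces in N, time in s.
With the tool pointing down it reaches from about 0.35 to 0.975 m from the base axis. Payload 4.9 kg.
Tool frame: the origin (TCP) lies on the centre line of the jaws, within the pads' length; the fingertips stand 14 mm ahead of it and the grasp point (between the pads) lies 5 mm behind it; z points along the fingers, y is the line along which they close (so a half turn about z gives the same grasp; the last joint's range is limited). The gripper opens to 85 mm and grips with 20 to 120 N. Pads are 22 mm wide; open, the fingers measure 114 mm over their backs; the gripper's body (76 mm by 85 mm) begins 54 mm behind the grasp point. The pads swing forward as they close: fully open they stand 13 mm farther back than shut.
Start: joints at [1.115, 0.053, 1.613, -0, 1.476, -0.119], TCP at [0.207, 0.59, 0.221] pointing down, gripper open.
Joint ranges: [-3.01, 3.01], [-1.01, 2.22], [0.06, 2.58], [-1.02, 4.17], [0.09, 2.62], [-3.14, 3.14]. Speed limits (rad/s): [2.57, 2.57, 3.14, 3.14, 3.14, 3.14].

### API

Orientations are given as a unit quaternion [w, x, y, z].
In Python, from plant import * gives the robot as it stands.
- The arm moves only by the tool send_rows, never from a script. Its argument "steps" is a list of rows, each an object with "translation": the shift along the tool's x, y, z in cm, a list of three; "delta_rot": the turn, a rotation vector about the tool's x, y, z in rad, a list of three; "jaw": the finger opening in cm, from 0 to 8.54. In form: [{"translation": [dx, dy, dz], "delta_rot": [rx, ry, rz], "jaw": jaw}, ...]. A call has exactly 8 rows; each row is the pose to reach, as a shift and turn from the pose commanded when the call began, along the tool's axes at that moment; what a row does not reach only later rows make up. A row lasts 1/10 s, in which the tool goes at most 50 mm and 8.59 degrees, less where a joint would pass 70% of its speed; a pose out of reach is approached as far as the arm can. A call with a gripper value outside its range is refused whole. The fingers move at their own pace and stop on an object; the grip force is fixed at half the most. Time passes only in rows, so rows that repeat a pose let the fingers close, or fill a call up. It gives the time, the measured TCP pose, the force, the opening and the grip force at its end, in the units of the state.
- state(): the state, without advancing time (a new reading comes with each control period).
- grab_frame(name): name is "scene" or "top" or "wrist"; returns a dict with "pixels" (384x512x3 uint8, blue, green, red), "range_z" (384x512 float32, m along the optical axis (not along the pixel's ray), 0 where there is no reading), "fx", "fy", "cx", "cy" (pixels), "rvec" (rotation vector, rad) and "tvec" (3), from world to camera coordinates, as OpenCV has them. Camera axes: x right, y down, z forward; pixel columns grow to the right and rows downward; lengths in m; the calibration is good to about 2 mm. The wrist camera is an equidistant fisheye: a pixel r from the principal point sees the ray r / f radians off the axis. A picture is of the moment at which its call begins.
- job_done(): hands the job in; it is judged then, once.
The state is a dict: "time": time; "joint_pos": joint angles; "joint_vel": joint speeds; "joint_efforts": joint torques, N m; "tool_pos": TCP position; "tool_rot": TCP orientation; "contact_force": force on the tool from outside, world axes, zero at the start; "ft_torque": the same for the moment, N m; "gripper_width": opening from 0.0 (shut) to 1.0 (fully open); "grasp_force": force on a finger pad.
Only numpy, scipy, OpenCV 4.12 (cv2) and the standard library are available. Lean on these libraries where they do the work, as an engineer would, in place of code of your own. Each camera call takes 0.05 s, during which the arm holds its last target. There are 200 camera calls.

### The job

I have just changed the lamp in this microscope stand: pick up its black lamp cover by the round metal lens collar and, without the cover ever touching the stand, bring it to hover level about 15 mm above the lamp opening, turned so that its three screw holes stand straight over the three brass threaded holes. Finish while holding it steady there, so that I can plug in the lamp lead underneath and start the screws. Do not shift the stand, and leave the bottles, the dish of screws and the screwdriver where they are.

Things in the scene. Friction and masses are not known exactly. Their poses are not given: they have to be found in the camera images.
- cover: microscope lamp cover: black flat plate, 90 (its x) x 100 (its y) x 5 mm, with a bright round collar (44 mm diameter, its top 35 mm above the plate's underside, plus a 5 mm high lens) in its middle. Starts flat on the bench, collar up. 0.16 to 0.29 kg, balanced on the collar. Origin: centre of the underside; z up the collar. Three 6.5 mm holes, bright-rimmed: one at the +y edge, two at the -y corners
- hole0 (a point): the single hole of the cover, at its underside: 40 mm from the collar's axis towards the cover's +y
- hole1 (a point): one hole of the cover's pair, at its underside: x = -35 mm, y = -40 mm in the cover's frame
- hole2 (a point): other hole of the cover's pair, at its underside: x = +35 mm, y = -40 mm in the cover's frame
- stand: white microscope stand, its limb taken off, 2.6 kg, loose: 160 mm (its x), y from -78 to +142 mm; flat deck 50 mm above the bench with a 56 mm square lamp opening and, round it, a bright land with three brass threaded inserts. Origin: on the bench under the middle of the opening. On its +y end a pedestal, y 81 to 133 mm, x -32 to 32 mm, with dowel pins 115 mm above the bench
- lamp_seat (a point): middle of the lamp opening in the plane of the deck, 50 mm above the stand's origin, axes as the stand's; the cover's underside centre belongs above this point, with the cover's x and y axes along the stand's
- thread0 (a point): the single threaded hole, at the deck, on the pedestal's side: x = 0, y = +40 mm in the stand's frame; hole0 belongs over it
- thread1 (a point): threaded hole of the pair, at the deck: x = -35 mm, y = -40 mm in the stand's frame; hole1 belongs over it
- thread2 (a point): threaded hole of the pair, at the deck: x = +35 mm, y = -40 mm in the stand's frame; hole2 belongs over it
- amber_bottle: bystander: brown glass reagent bottle with a black cap, 60 mm diameter, 125 mm tall, standing; origin at the centre of its foot
- wash_bottle: bystander: white plastic wash bottle with a red cap, 64 mm diameter, 143 mm tall, with a thin bent spout reaching 70 mm out and 185 mm up; origin at the centre of its foot
- screw_dish: bystander: clear petri dish with the three cover screws, 90 mm diameter, 15 mm high; origin at the centre of its underside
- screwdriver: bystander: yellow-handled screwdriver lying flat, 170 mm long along its x, 26 mm high; origin under its middle
Not all that is in view belongs to the job. Of the things that look like the cover, the largest one is meant.

How it is judged:
On the way:
1. the cover has been picked up off the bench in the gripper (height (world z) of cover above 0.04 m and contact force between the fingers and cover above 1.5 N), for 0.2 s.
At the end, for the whole second after the job is handed in: The gripper holds the cover still, level (within 0.06 rad), its underside 8 to 24 mm above the deck and touching no part of the stand, each hole within 3 mm (seen from above) of its own threaded hole. The stand has moved under 10 mm, the bystanders under 20 mm (horizontal distance between hole0 and thread0 below 0.003 m and horizontal distance between hole1 and thread1 below 0.003 m and horizontal distance between hole2 and thread2 below 0.003 m and z of cover in the frame of lamp_seat between 0.008 and 0.024 m and angle between cover's own z axis and vertical below 0.06 rad and contact force between the fingers and cover above 1.5 N and contact force between cover and stand below 0.2 N and linear speed of cover below 0.015 m/s and distance of stand from where it was at the start of the episode below 0.01 m and distance of each of amber_bottle, wash_bottle, screw_dish, screwdriver from where it was at the start of the episode below 0.02 m); the arm keeps its last pose, push and grip.
It fails at once if the cover touches the stand (more than 1 N) (contact force between cover and stand above 1 N).
It fails at once if the stand is shifted more than 10 mm (distance of stand from where it was at the start of the episode above 0.01 m).
It fails at once if a bottle, the dish of screws or the screwdriver is moved more than 20 mm (distance of any of amber_bottle, wash_bottle, screw_dish, screwdriver from where it was at the start of the episode above 0.02 m).
It also fails if it takes over 42 s, if anything falls off the work surface, if the arm or the gripper's body presses on something with over 40 N, if the wrist force passes 120 N, or if a joint passes its speed limit or range.

## Working session

There is one attempt and no reset: what is moved stays moved. The work goes in short steps, Python scripts to look and compute and a tool call to move; the robot and the scene stay as the last step left them, time stands still between calls to the robot, and variables do not carry over. Pictures are saved under pics/ and viewed, at most 10 in all, crops included, and the job is handed in when it is done.

Besides the shell and the picture viewer there is one more tool, called after "Call:" as name(argument=value, ...) on one line, values as JSON. send_rows: Moves the arm, as the interface text tells. Its arguments: {"type":"object","properties":{"steps":{"type":"array","items":{"type":"object","properties":{"translation":{"type":"array","items":{"type":"number"}},"delta_rot":{"type":"array","items":{"type":"number"}},"jaw":{"type":"number"}}}}},"required":["steps"]}

```bash
mkdir -p pics; ls
cat > h.py <<'E'
from plant import *
import numpy as np, cv2, pickle
from scipy.spatial.transform import Rotation as R
def cast(f,px,z,fish=False):
    """pixels (N,2) -> world points on plane z"""
    px=np.atleast_2d(np.asarray(px,float)); n=(px-[f['cx'],f['cy']])/[f['fx'],f['fy']]
    if fish:
        r=np.linalg.norm(n,axis=1,keepdims=True); d=np.hstack([n/np.maximum(r,1e-9)*np.sin(r),np.cos(r)])
    else: d=np.hstack([n,np.ones((len(n),1))])
    Rm=cv2.Rodrigues(np.array(f['rvec'],float))[0]; t=np.array(f['tvec'],float).ravel()
    c=-Rm.T@t; d=d@Rm
    return c+d*((z-c[2])/d[:,2])[:,None]
E
python3 - <<'E'
from h import *
for n in ['scene','top']:
    f=grab_frame(n); pickle.dump(f,open(n+'0.pkl','wb')); cv2.imwrite(f'pics/{n}0.png',cv2.resize(f['pixels'],(800,600),interpolation=cv2.INTER_CUBIC))
    print(n,f['fx'],f['fy'],f['cx'],f['cy'],f['rvec'],f['tvec'])
print(state())
E
```

```text
pics
scene 426.9478601038637 426.9478601038637 253.26138354686466 187.65836013267284 [ 1.47713086  2.22196566 -0.78034072] [ 0.30192594 -0.3077549   1.35182359]
top 478.88034105457507 478.88034105457507 262.5306167027876 195.31935390841923 [ 2.19288591 -2.19176594  0.07261165] [-0.1335194   0.54424125  1.16685346]
{'time': 0.1, 'joint_pos': array([ 1.11500734e+00,  5.32906566e-02,  1.61415143e+00,  3.06089936e-06,
        1.47602960e+00, -1.18985534e-01]), 'joint_vel': array([-0.00097396,  0.00035189, -0.00251544, -0.00205775,  0.00127186,
        0.00025754]), 'joint_efforts': array([ 9.81442895e-05, -3.94905818e+01, -3.71362638e+01, -1.89361367e-04,
        3.90054789e-03, -4.66553900e-06]), 'tool_pos': array([0.20627443, 0.58935651, 0.22008925]), 'tool_rot': array([-2.67764461e-04,  1.67606971e-01,  9.85853448e-01, -9.00552255e-04]), 'contact_force': array([-0.17064072, -0.52467466, -0.71350935]), 'ft_torque': array([ 0.05072062,  0.00823931, -0.05093005]), 'grasp_force': 0.0, 'gripper_width': 1.0013981479996543}
```

View pics/top0.png

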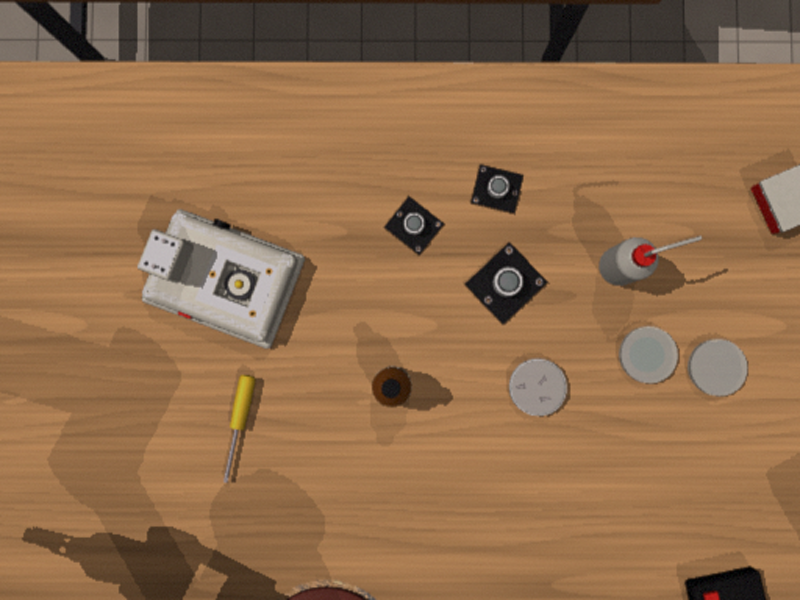

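View pics/scene0.png

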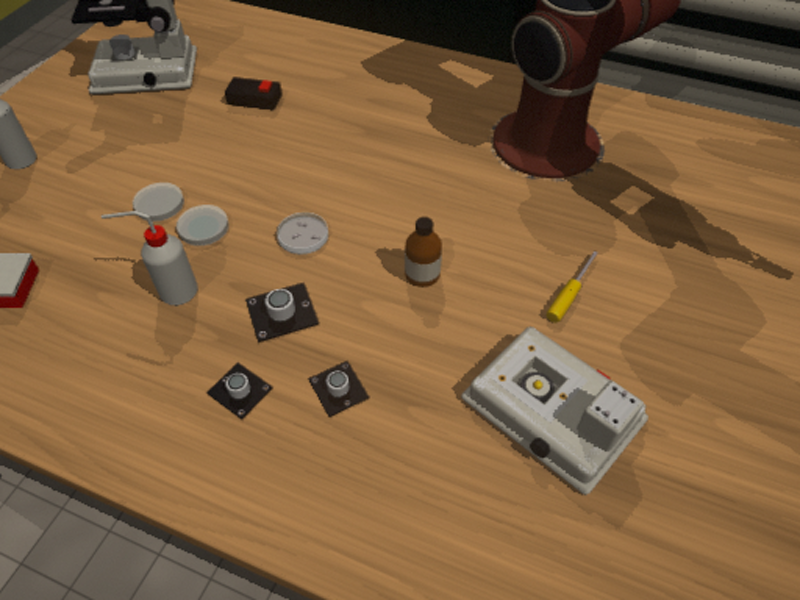

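Top view (800x600): three cover look-alikes stand at (507,283), (414,225) and (498,188). The first is clearly the largest. The stand is at (225,280) with its pedestal on the left. The next step is to confirm the cover in a crop and find the rims, inserts and pedestal.

Run:
```python
from h import *
f=pickle.load(open('top0.pkl','rb')); im=f['pixels']
a=im[95:215,225:365]; b=im[125:230,85:205]
a=cv2.resize(a,None,fx=400/140,fy=400/140,interpolation=cv2.INTER_CUBIC); b=cv2.resize(b,(400,350),interpolation=cv2.INTER_CUBIC)
cv2.imwrite('pics/crop0.png',np.hstack([np.pad(a,((0,350-a.shape[0]),(0,0),(0,0))),b]))
# black plates -> contours
hsv=cv2.cvtColor(im,cv2.COLOR_BGR2HSV)
roi=np.zeros(im.shape[:2],np.uint8); roi[95:215,225:365]=255
m=((im.max(2)<50)&(roi>0)).astype(np.uint8)
cs,_=cv2.findContours(m,cv2.RETR_EXTERNAL,cv2.CHAIN_APPROX_NONE)
for c in cs:
    if cv2.contourArea(c)>150:
        r=cv2.minAreaRect(c); box=cast(f,cv2.boxPoints(r),0.005)
        print('plate',r,cast(f,r[0],0.005).round(4), [np.linalg.norm(box[i]-box[i-1]).round(4) for i in range(2)],box.round(4)[:,:2].tolist())
# brass
hm=cv2.inRange(hsv,(10,110,70),(30,255,255)); sub=np.zeros_like(hm); sub[140:215,120:190]=hm[140:215,120:190]
n,l,s,c=cv2.connectedComponentsWithStats(sub)
for i in range(1,n):
    if s[i,4]<100: print('brass',s[i].tolist(),c[i].round(1),cast(f,c[i],0.05).round(4))
```

```text
plate ((323.59991455078125, 180.90487670898438), (35.31034469604492, 38.586204528808594), 46.397178649902344) [[ 0.5813 -0.2862  0.005 ]] [np.float64(0.0881), np.float64(0.0974)] [[0.58, -0.2207], [0.6471, -0.2912], [0.5827, -0.3517], [0.516, -0.2812]]
plate ((264.5487976074219, 143.93902587890625), (27.95510482788086, 24.831626892089844), 38.65980529785156) [[ 0.6745 -0.1383  0.005 ]] [np.float64(0.0704), np.float64(0.0629)] [[0.672, -0.0914], [0.7213, -0.1304], [0.677, -0.1853], [0.6279, -0.1463]]
plate ((317.8823547363281, 120.47058868408203), (28.134132385253906, 24.253562927246094), 14.03624439239502) [[ 0.7344 -0.2729  0.005 ]] [np.float64(0.0708), np.float64(0.062)] [[0.713, -0.2309], [0.7731, -0.2461], [0.7558, -0.315], [0.6957, -0.2996]]
brass [135, 140, 2, 1, 2] [135.5 140. ] [[0.6761 0.1741 0.05  ]]
brass [170, 172, 4, 4, 12] [171.7 173.2] [[0.5954 0.0857 0.05  ]]
brass [134, 174, 4, 3, 12] [135.5 175. ] [[0.5911 0.1727 0.05  ]]
brass [150, 179, 6, 5, 21] [152.4 181.2] [[0.576  0.1319 0.05  ]]
brass [160, 199, 4, 4, 11] [161.2 200.2] [[0.5304 0.1101 0.05  ]]
```

View pics/crop0.png

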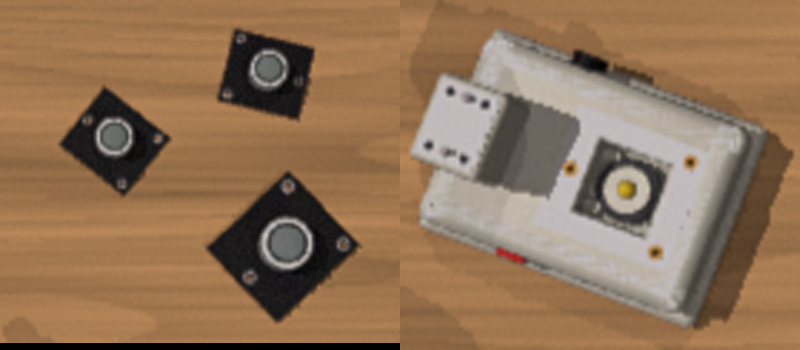

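A (507,283) measures about 88x97 mm; the other two are about 63x71 mm, so A is the cover. Its single hole is at crop (250,277) and the pair at (288,186) and (343,243). The stand's single thread is at crop (570,168), pedestal side, with the pair at (690,161) and (655,252).

```bash
cat >> h.py <<'E'
def fit(P,Q=np.array([[0,40],[-35,-40],[35,-40]])/1000):
    """rigid 2D fit: pattern Q (hole0,1,2) -> P; returns centre, yaw, residuals"""
    P=np.asarray(P)[:,:2]; p=P-P.mean(0); q=Q-Q.mean(0)
    yaw=np.arctan2((q[:,0]*p[:,1]-q[:,1]*p[:,0]).sum(),(q*p).sum())
    c,s=np.cos(yaw),np.sin(yaw); M=np.array([[c,-s],[s,c]]); t=P.mean(0)-M@Q.mean(0)
    return t,yaw,np.linalg.norm(P-(Q@M.T+t),axis=1)
def tool():
    s=state(); return np.array(s['tool_pos']),R.from_quat(s['tool_rot'],scalar_first=True)
def yawof(r): y=r.as_matrix()[:,1]; return np.arctan2(y[1],y[0])
def rel(pos,yaw):
    """shift (cm) and rotvec in tool axes to reach pos pointing straight down with tool-y at angle yaw"""
    p,r=tool(); y=np.array([np.cos(yaw),np.sin(yaw),0]); z=np.array([0,0,-1.]); M=np.stack([np.cross(y,z),y,z],1)
    return (r.inv().apply(np.array(pos)-p)*100).round(2),(r.inv()*R.from_matrix(M)).as_rotvec().round(4)
E
python3 - <<'E'
from h import *
f=pickle.load(open('top0.pkl','rb'))
sT=fit(cast(f,[[135.5,175],[161.2,200.2],[171.7,173.2]],0.05)); print('stand ordA',sT)
# thread order by handedness: try both
sT2=fit(cast(f,[[135.5,175],[171.7,173.2],[161.2,200.2]],0.05)); print('ordB',sT2)
h=np.array([[250,277],[288,186],[343,243]])/(400/140)+[225,95]
P=cast(f,h,0.005); print(fit(P)); print(fit(P[[0,2,1]]))
for n,px in dict(amber=(391,387),wash=(632,265),dish=(538,387)).items(): print(n,cast(f,np.array(px)*.64,0.06).round(3))
p,r=tool(); print('yaw tool',yawof(r))
w=grab_frame('wrist'); Rm=cv2.Rodrigues(np.array(w['rvec']))[0]; c=-Rm.T@np.array(w['tvec']).ravel()
print('cam in tool',r.inv().apply(c-p), 'axis in tool',r.inv().apply(Rm[2]),w['fx'],w['cx'],w['cy'])
E
```

```text
stand ordA (array([0.57700916, 0.13528015]), np.float64(-0.3592223598079341), array([6.07666271e-05, 2.18952047e-04, 2.51324835e-04]))
ordB (array([0.57703736, 0.13526952]), np.float64(-0.36148242340365244), array([0.00010945, 0.06981541, 0.06972074]))
(array([ 0.58108312, -0.28709837]), np.float64(0.7606663485186793), array([0.00011202, 0.06969649, 0.06968509]))
(array([ 0.58108049, -0.28710088]), np.float64(0.7609387958901572), array([0.00011148, 0.00031206, 0.00031639]))
amber [[ 0.418 -0.104  0.06 ]]
wash [[ 0.604 -0.473  0.06 ]]
dish [[ 0.418 -0.327  0.06 ]]
yaw tool 1.2339927906631578
cam in tool [ 0.07744877 -0.00057206 -0.15288271] axis in tool [-3.00521117e-01  7.94108996e-05  9.53775158e-01] 297.3186396354542 253.93639231568224 194.7223860121981
```

Run:
```python
from h import *
print(rel([0.577,0.135,0.28],0.76))
```

```text
(array([-50.  , -30.65,  -5.94]), array([-1.60e-03,  2.00e-04,  4.74e-01]))
```

Call:
send_rows(steps=[{"translation": [-4,-2.4,-0.7],"delta_rot": [0,0,0.06],"jaw": 8.5},{"translation": [-8,-4.9,-1.4],"delta_rot": [0,0,0.12],"jaw": 8.5},{"translation": [-12,-7.3,-2.1],"delta_rot": [0,0,0.18],"jaw": 8.5},{"translation": [-16,-9.8,-2.8],"delta_rot": [0,0,0.24],"jaw": 8.5},{"translation": [-20,-12.2,-3.5],"delta_rot": [0,0,0.3],"jaw": 8.5},{"translation": [-24,-14.7,-4.2],"delta_rot": [0,0,0.36],"jaw": 8.5},{"translation": [-28,-17.1,-5],"delta_rot": [0,0,0.42],"jaw": 8.5},{"translation": [-32,-19.6,-5.9],"delta_rot": [0,0,0.47],"jaw": 8.5}])

```text
time: 0.95
tool_pos: [0.4444, 0.2974, 0.2801]
tool_rot: [-0.0, 0.393, 0.919, -0.0]
contact_force: [-0.2, 0.8, 0.1]
gripper_width: 0.996
grasp_force: 0.0
```

Run:
```python
from h import *
print(state()['tool_pos'],state()['time'],rel([0.577,0.135,0.28],0.76))
```

```text
[0.44440955 0.2974317  0.28006714] 0.95 (array([-20.9 ,  -1.62,   0.  ]), array([-0.0004, -0.0002,  0.002 ]))
```

Call:
send_rows(steps=[{"translation": [-4,-0.3,0],"delta_rot": [0,0,0],"jaw": 8.5},{"translation": [-8.5,-0.6,0],"delta_rot": [0,0,0],"jaw": 8.5},{"translation": [-13,-0.9,0],"delta_rot": [0,0,0],"jaw": 8.5},{"translation": [-17.5,-1.3,0],"delta_rot": [0,0,0],"jaw": 8.5},{"translation": [-20,-1.6,0],"delta_rot": [0,0,0],"jaw": 8.5},{"translation": [-20.9,-1.6,0],"delta_rot": [0,0,0],"jaw": 8.5},{"translation": [-20.9,-1.6,0],"delta_rot": [0,0,0],"jaw": 8.5},{"translation": [-20.9,-1.6,0],"delta_rot": [0,0,0],"jaw": 8.5}])

```text
time: 1.75
tool_pos: [0.5763, 0.138, 0.28]
tool_rot: [-0.0, 0.392, 0.92, 0.0]
contact_force: [0.1, 0.4, 0.6]
gripper_width: 0.995
grasp_force: 0.0
```

Run:
```python
from h import *
w=grab_frame('wrist'); pickle.dump(w,open('w1.pkl','wb')); cv2.imwrite('pics/w1.png',cv2.resize(w['pixels'],(800,600),interpolation=cv2.INTER_CUBIC))
im=w['pixels']; hsv=cv2.cvtColor(im,cv2.COLOR_BGR2HSV)
n,l,s,c=cv2.connectedComponentsWithStats(cv2.inRange(hsv,(10,110,70),(30,255,255)))
for i in range(1,n):
    p=cast(w,c[i],0.05,True)[0]
    if 5<s[i,4]<200 and np.hypot(p[0]-.577,p[1]-.135)<.07: print(s[i].tolist(),c[i].round(1),p.round(4))
print(rel([0.581,-0.287,0.16],0.76))
```

```text
[280, 149, 7, 7, 36] [282.8 152. ] [0.5923 0.1743 0.05  ]
[212, 152, 8, 7, 36] [215.6 154.7] [0.5314 0.111  0.05  ]
[251, 159, 9, 9, 67] [254.9 162.9] [0.5763 0.1385 0.05  ]
[237, 198, 6, 6, 28] [239.5 200.5] [0.5972 0.0866 0.05  ]
(array([-31.01, -29.11,  12.  ]), array([-0.    , -0.0006,  0.0054]))
```

View pics/w1.png

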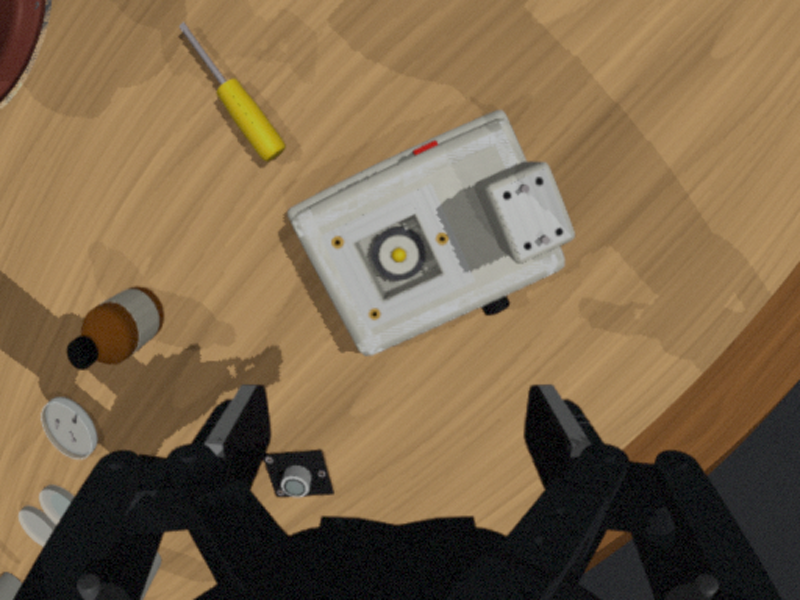

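Wrist view: all three brass inserts are at (441,239), (337,242) and (374,314). They agree with the top view to within 2 mm. Now over to the cover.

Call:
send_rows(steps=[{"translation": [-3,-2.8,0.7],"delta_rot": [0,0,0],"jaw": 8.5},{"translation": [-6.4,-6,1.6],"delta_rot": [0,0,0],"jaw": 8.5},{"translation": [-9.8,-9.2,2.5],"delta_rot": [0,0,0],"jaw": 8.5},{"translation": [-13.2,-12.4,3.4],"delta_rot": [0,0,0],"jaw": 8.5},{"translation": [-16.6,-15.6,4.3],"delta_rot": [0,0,0],"jaw": 8.5},{"translation": [-20,-18.8,5.2],"delta_rot": [0,0,0],"jaw": 8.5},{"translation": [-23.4,-22,6.1],"delta_rot": [0,0,0],"jaw": 8.5},{"translation": [-26.8,-25.2,7],"delta_rot": [0,0,0],"jaw": 8.5}])

```text
time: 2.6
tool_pos: [0.5803, -0.2309, 0.2103]
tool_rot: [0.0, 0.392, 0.92, 0.0]
contact_force: [-0.3, 0.7, 0.1]
gripper_width: 0.997
grasp_force: 0.0
```

Call:
send_rows(steps=[{"translation": [-2.5,-2.3,0.5],"delta_rot": [0,0,0],"jaw": 8.5},{"translation": [-4,-3.8,1],"delta_rot": [0,0,0],"jaw": 8.5},{"translation": [-4.2,-3.9,1],"delta_rot": [0,0,0],"jaw": 8.5},{"translation": [-4.2,-3.9,1],"delta_rot": [0,0,0],"jaw": 8.5},{"translation": [-4.2,-3.9,1],"delta_rot": [0,0,0],"jaw": 8.5},{"translation": [-4.2,-3.9,1],"delta_rot": [0,0,0],"jaw": 8.5},{"translation": [-4.2,-3.9,1],"delta_rot": [0,0,0],"jaw": 8.5},{"translation": [-4.2,-3.9,1],"delta_rot": [0,0,0],"jaw": 8.5}])

```text
time: 3.4
tool_pos: [0.5814, -0.2873, 0.2005]
tool_rot: [0.0, 0.392, 0.92, -0.0]
contact_force: [0.9, 0.2, -0.4]
gripper_width: 0.995
grasp_force: 0.0
```

Run:
```python
from h import *
w=grab_frame('wrist'); pickle.dump(w,open('w2.pkl','wb')); cv2.imwrite('pics/w2.png',cv2.resize(w['pixels'],(800,600),interpolation=cv2.INTER_CUBIC))
print(state()['tool_pos'])
```

```text
[ 0.58130166 -0.28751853  0.20041391]
```

View pics/w2.png

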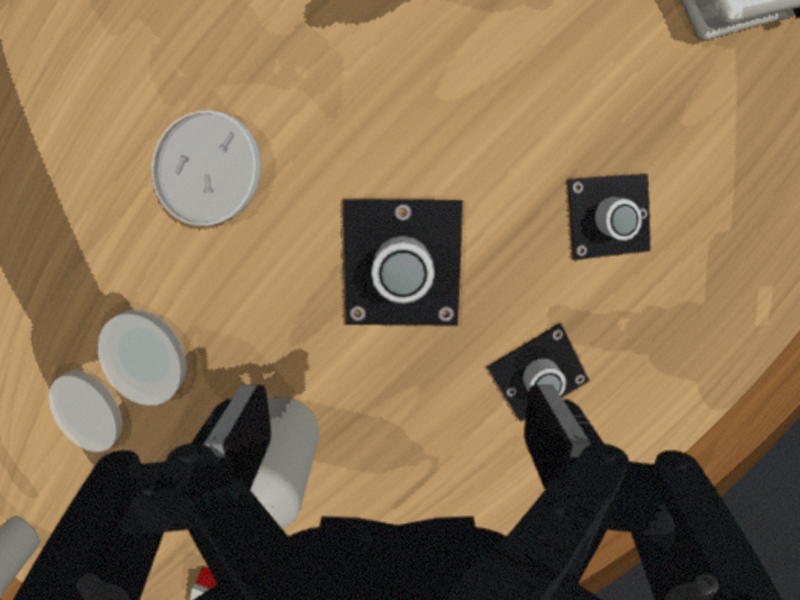

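The cover is centred: single hole at (403,212), pair at (358,314) and (446,314), collar top at (403,271).

```bash
cat >> h.py <<'E'
def refine(f,px800):
    """bright-rim blob centroid near each 800-scale pixel"""
    g=f['pixels'].astype(float).mean(2); out=[]
    for u,v in np.array(px800)*.64:
        u0,v0=int(round(u))-7,int(round(v))-7; p=g[v0:v0+15,u0:u0+15]; w=np.clip(p-np.percentile(p,50)-25,0,None)
        yy,xx=np.mgrid[v0:v0+15,u0:u0+15]; out.append([(w*xx).sum()/w.sum(),(w*yy).sum()/w.sum()])
    return np.array(out)
E
python3 - <<'E'
from h import *
w=pickle.load(open('w2.pkl','rb')); px=refine(w,[[403,212],[446,314],[358,314]]); print(px/.64)
P=cast(w,px,0.005,True); c=fit(P); print(c, fit(P[[0,2,1]])[2])
g=w['pixels'].mean(2); cc=cast(w,np.array([[403,271]])*.64,0.036,True); print('collar',cc)
print(rel([*c[0],0.10],0.76), rel([*c[0],0.023],0.76))
E
```

```text
[[402.25286381 211.4087028 ]
 [445.24859981 313.90283208]
 [357.3639405  315.54722128]]
(array([ 0.58456579, -0.2855504 ]), np.float64(0.7261785354727816), array([0.00209535, 0.07077582, 0.06901308])) [0.00121744 0.00114377 0.00033574]
collar [[ 0.58293752 -0.2837373   0.036     ]]
(array([-0.08,  0.37, 10.04]), array([0.0001, 0.0002, 0.0047])) (array([-0.08,  0.37, 17.74]), array([0.0001, 0.0002, 0.0047]))
```

Call:
send_rows(steps=[{"translation": [0.1,0.3,3.5],"delta_rot": [0,0,0],"jaw": 8.5},{"translation": [0.1,0.3,7.5],"delta_rot": [0,0,0],"jaw": 8.5},{"translation": [0.1,0.3,11.5],"delta_rot": [0,0,0],"jaw": 8.5},{"translation": [0.1,0.3,14.5],"delta_rot": [0,0,0],"jaw": 8.5},{"translation": [0.1,0.3,16.5],"delta_rot": [0,0,0],"jaw": 8.5},{"translation": [0.1,0.3,17.5],"delta_rot": [0,0,0],"jaw": 8.5},{"translation": [0.1,0.3,17.7],"delta_rot": [0,0,0],"jaw": 8.5},{"translation": [0.1,0.3,17.7],"delta_rot": [0,0,0],"jaw": 8.5}])

```text
time: 4.25
tool_pos: [0.5832, -0.2856, 0.0241]
tool_rot: [0.001, 0.393, 0.92, -0.0]
contact_force: [-0.5, -0.2, -0.1]
gripper_width: 0.995
grasp_force: 0.0
```

Call:
send_rows(steps=[{"translation": [0,0,0],"delta_rot": [0,0,0],"jaw": 6},{"translation": [0,0,0],"delta_rot": [0,0,0],"jaw": 5},{"translation": [0,0,0],"delta_rot": [0,0,0],"jaw": 4},{"translation": [0,0,0],"delta_rot": [0,0,0],"jaw": 3.5},{"translation": [0,0,0],"delta_rot": [0,0,0],"jaw": 3.5},{"translation": [0,0,0],"delta_rot": [0,0,0],"jaw": 3.5},{"translation": [0,0,0],"delta_rot": [0,0,0],"jaw": 3.5},{"translation": [0,0,0],"delta_rot": [0,0,0],"jaw": 3.5}])

```text
time: 5.05
tool_pos: [0.5831, -0.2855, 0.024]
tool_rot: [0.0, 0.393, 0.92, -0.0]
contact_force: [-1.2, 0.6, 5.2]
gripper_width: 0.408
grasp_force: 2.7
```

Call:
send_rows(steps=[{"translation": [0,0,0],"delta_rot": [0,0,0],"jaw": 2.5},{"translation": [0,0,0],"delta_rot": [0,0,0],"jaw": 2},{"translation": [0,0,0],"delta_rot": [0,0,0],"jaw": 2},{"translation": [0,0,0],"delta_rot": [0,0,0],"jaw": 2},{"translation": [0,0,0],"delta_rot": [0,0,0],"jaw": 2},{"translation": [0,0,0],"delta_rot": [0,0,0],"jaw": 2},{"translation": [0,0,0],"delta_rot": [0,0,0],"jaw": 2},{"translation": [0,0,0],"delta_rot": [0,0,0],"jaw": 2}])

```text
time: 5.85
tool_pos: [0.5837, -0.2862, 0.0251]
tool_rot: [0.001, 0.393, 0.92, -0.0]
contact_force: [-1.0, -0.7, 7.6]
gripper_width: 0.238
grasp_force: 4.0
```

Run:
```python
from h import *
w=grab_frame('wrist'); cv2.imwrite('pics/w3.png',cv2.resize(w['pixels'],(800,600),interpolation=cv2.INTER_CUBIC))
s=state();print(s['gripper_width'],s['grasp_force'],s['tool_pos'])
```

```text
0.2368698020116255 4.018661972950213 [ 0.58374543 -0.28617037  0.02509281]
```

View pics/w3.png

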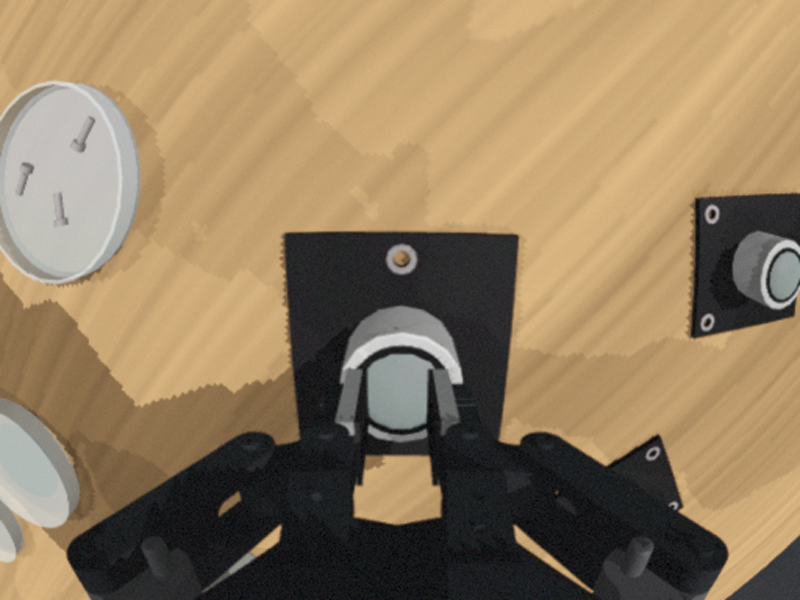

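The fingers closed above the lens, not around the collar: the tips at (350,370) and (440,370) lie in front of the lens. I'll check the heights by depth.

Run:
```python
from h import *
w=grab_frame('wrist'); p,r=tool()
Rm=cv2.Rodrigues(np.array(w['rvec']))[0]; t=np.array(w['tvec']).ravel()
def pt(u,v):
    u*=.64;v*=.64; d=w['range_z'][int(v),int(u)]; n=(np.array([u,v])-[w['cx'],w['cy']])/w['fx']; a=np.linalg.norm(n)
    c=np.array([*(n/a*np.tan(a)*d),d]); return Rm.T@(c-t)
for n,q in dict(lens=(400,390),ring=(400,341),plate=(330,270),tipL=(352,385),tipL2=(350,374),tipR=(445,385),tipR2=(436,374),bench=(400,150),fingL=(345,410),fingL2=(330,440)).items():
    x=pt(*q); print(n,x.round(4),'tool',r.inv().apply(x-p).round(4))
```

```text
lens [ 0.582  -0.2838  0.0387] tool [ 0.0028  0.0004 -0.0136]
ring [ 0.5704 -0.2718  0.0356] tool [ 0.0196  0.0003 -0.0106]
plate [ 0.5395 -0.2781  0.0053] tool [ 0.0365 -0.0264  0.0197]
tipL [ 0.5656 -0.2882  0.0509] tool [ 0.011  -0.0145 -0.0259]
tipL2 [ 0.5645 -0.289   0.0436] tool [ 0.0112 -0.0158 -0.0185]
tipR [ 0.5863 -0.2684  0.0508] tool [ 0.011   0.0141 -0.0258]
tipR2 [ 0.5849 -0.2701  0.0426] tool [ 0.0108  0.012  -0.0176]
bench [ 5.275e-01 -2.268e-01  1.000e-04] tool [0.0819 0.0005 0.0247]
fingL [ 0.565  -0.2884  0.0665] tool [ 0.0112 -0.0151 -0.0415]
fingL2 [ 0.5627 -0.2889  0.0833] tool [ 0.0125 -0.0171 -0.0583]
```

The fingertips are actually about 14 mm behind the reported TCP, resting on the lens. I'll raise, reopen, and check the tip depth at the wider opening.

Call:
send_rows(steps=[{"translation": [0,0,-1],"delta_rot": [0,0,0],"jaw": 2},{"translation": [0,0,-2],"delta_rot": [0,0,0],"jaw": 5},{"translation": [0,0,-2],"delta_rot": [0,0,0],"jaw": 6},{"translation": [0,0,-2],"delta_rot": [0,0,0],"jaw": 6},{"translation": [0,0,-2],"delta_rot": [0,0,0],"jaw": 6},{"translation": [0,0,-2],"delta_rot": [0,0,0],"jaw": 6},{"translation": [0,0,-2],"delta_rot": [0,0,0],"jaw": 6},{"translation": [0,0,-2],"delta_rot": [0,0,0],"jaw": 6}])

```text
time: 6.75
tool_pos: [0.5825, -0.2851, 0.0429]
tool_rot: [-0.0, 0.393, 0.92, 0.0]
contact_force: [0.7, 0.3, 0.7]
gripper_width: 0.698
grasp_force: 0.0
```

Run:
```python
from h import *
w=grab_frame('wrist'); p,r=tool()
Rm=cv2.Rodrigues(np.array(w['rvec']))[0]; t=np.array(w['tvec']).ravel()
vv,uu=np.mgrid[0:384,0:512]; d=w['range_z']; nx=(uu-w['cx'])/w['fx']; ny=(vv-w['cy'])/w['fy']; a=np.hypot(nx,ny)+1e-9
C=np.stack([nx/a*np.tan(a)*d,ny/a*np.tan(a)*d,d],-1)
W=(C-t)@Rm; T=(W-p)@r.as_matrix()
m=(abs(T[...,0])<.013)&(abs(T[...,1])<.07)&(W[...,2]>.047)&(d>0)&(T[...,2]>-.05)
Q=T[m]; 
for s in (-1,1):
    q=Q[Q[:,1]*s>0]; i=q[:,2].argmax(); print('tip',s,q[i].round(4),'inner y',np.percentile(abs(q[:,1]),[2,50]))
m=(abs(W[...,2]-.0395)<.0025)&(np.hypot(W[...,0]-.582,W[...,1]+.284)<.03); print('lens',W[m].mean(0),m.sum(),p,state()['gripper_width'])
m=(abs(W[...,2]-.0355)<.001)&(np.hypot(W[...,0]-.582,W[...,1]+.284)<.03); print('ring',cv2.minEnclosingCircle(W[m][:,:2].astype(np.float32)))
```

```text
tip -1 [-0.0029 -0.0309 -0.0143] inner y [0.03040078 0.03113039]
tip 1 [-0.0031  0.0295 -0.015 ] inner y [0.02895384 0.02963222]
lens [ 0.58253366 -0.28424238  0.0386924 ] 1550 [ 0.5825135  -0.28516115  0.04296372] 0.7041893760681095
ring ((0.5833179950714111, -0.28512874245643616), 0.021845178678631783)
```

Call:
send_rows(steps=[{"translation": [0,0,1.5],"delta_rot": [0,0,0],"jaw": 6.5},{"translation": [0,0,3],"delta_rot": [0,0,0],"jaw": 6.5},{"translation": [0,0,4],"delta_rot": [0,0,0],"jaw": 6.5},{"translation": [0,0,4.6],"delta_rot": [0,0,0],"jaw": 6.5},{"translation": [0,0,4.7],"delta_rot": [0,0,0],"jaw": 6.5},{"translation": [0,0,4.7],"delta_rot": [0,0,0],"jaw": 6},{"translation": [0,0,4.7],"delta_rot": [0,0,0],"jaw": 5},{"translation": [0,0,4.7],"delta_rot": [0,0,0],"jaw": 4.5}])

```text
time: 7.6
tool_pos: [0.5835, -0.2854, -0.0028]
tool_rot: [0.001, 0.393, 0.92, 0.0]
contact_force: [1.4, 0.6, -0.4]
gripper_width: 0.528
grasp_force: 0.7
```

Call:
send_rows(steps=[{"translation": [0,0,0],"delta_rot": [0,0,0],"jaw": 4},{"translation": [0,0,0],"delta_rot": [0,0,0],"jaw": 3},{"translation": [0,0,0],"delta_rot": [0,0,0],"jaw": 2},{"translation": [0,0,0],"delta_rot": [0,0,0],"jaw": 2},{"translation": [0,0,0],"delta_rot": [0,0,0],"jaw": 2},{"translation": [0,0,0],"delta_rot": [0,0,0],"jaw": 2},{"translation": [0,0,0],"delta_rot": [0,0,0],"jaw": 2},{"translation": [0,0,0],"delta_rot": [0,0,0],"jaw": 2}])

```text
time: 8.4
tool_pos: [0.5836, -0.2856, -0.0024]
tool_rot: [0.001, 0.393, 0.92, -0.0]
contact_force: [0.8, 1.6, 5.9]
gripper_width: 0.492
grasp_force: 61.7
```

Solid grip at 61.7 N. Lifting.

Call:
send_rows(steps=[{"translation": [0,0,-0.7],"delta_rot": [0,0,0],"jaw": 2},{"translation": [0,0,-2.5],"delta_rot": [0,0,0],"jaw": 2},{"translation": [0,0,-5],"delta_rot": [0,0,0],"jaw": 2},{"translation": [0,0,-8],"delta_rot": [0,0,0],"jaw": 2},{"translation": [0,0,-11],"delta_rot": [0,0,0],"jaw": 2},{"translation": [0,0,-14],"delta_rot": [0,0,0],"jaw": 2},{"translation": [0,0,-15.7],"delta_rot": [0,0,0],"jaw": 2},{"translation": [0,0,-16],"delta_rot": [0,0,0],"jaw": 2}])

```text
time: 9.2
tool_pos: [0.5839, -0.2862, 0.1599]
tool_rot: [0.003, 0.393, 0.92, -0.001]
contact_force: [-0.2, 0.2, -1.6]
gripper_width: 0.494
grasp_force: 61.2
```

Run:
```python
from h import *
for n in ('top','wrist'): f=grab_frame(n); pickle.dump(f,open(n+'4.pkl','wb')); globals()[n]=f['pixels']
cv2.imwrite('pics/lift.png',np.hstack([cv2.resize(top[100:250,220:420],(400,300),interpolation=cv2.INTER_CUBIC),cv2.resize(wrist[50:350,106:406],(400,400))[:300]]))
s=state(); print(s['tool_pos'],s['grasp_force'],s['gripper_width']); p,r=tool(); print(yawof(r), rel([.578,.1365,.158],-.36-.76+yawof(r)))
```

```text
[ 0.58236795 -0.2851628   0.1560435 ] 61.15479111671448 0.49506686977629455
0.7639145279246072 (array([30.75, 28.85, -0.2 ]), array([-3.00e-04, -0.00e+00,  1.12e+00]))
```

View pics/lift.png

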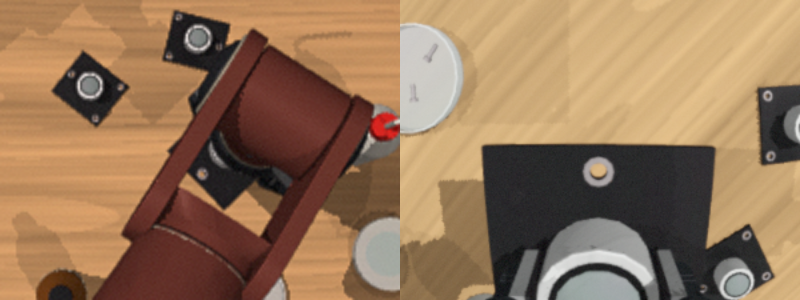

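The cover hangs level, with hole0 visible in the wrist view at crop (598,170). Carrying it over to the stand at about 0.16 m height with the turn of 1.12 rad.

Call:
send_rows(steps=[{"translation": [2,1.9,0],"delta_rot": [0,0,0.07],"jaw": 2},{"translation": [5,4.7,0],"delta_rot": [0,0,0.18],"jaw": 2},{"translation": [8.3,7.8,0],"delta_rot": [0,0,0.3],"jaw": 2},{"translation": [11.6,10.9,0],"delta_rot": [0,0,0.42],"jaw": 2},{"translation": [14.9,14,0],"delta_rot": [0,0,0.54],"jaw": 2},{"translation": [18.2,17.1,0],"delta_rot": [0,0,0.66],"jaw": 2},{"translation": [21.5,20.2,0],"delta_rot": [0,0,0.78],"jaw": 2},{"translation": [24.5,23,0],"delta_rot": [0,0,0.9],"jaw": 2}])

```text
time: 10.1
tool_pos: [0.5773, 0.0529, 0.1533]
tool_rot: [-0.002, 0.755, 0.656, -0.002]
contact_force: [-0.1, -0.8, -2.3]
gripper_width: 0.497
grasp_force: 61.3
```

Run:
```python
from h import *
p,r=tool(); print(p,yawof(r),state()['grasp_force'],rel([.578,.1365,.158],-.36))
```

```text
[0.57725982 0.05290821 0.15330474] -0.14062007242085386 61.298664808273315 (array([ 8.29, -1.1 , -0.47]), array([-0.0045,  0.0009,  0.2194]))
```

Call:
send_rows(steps=[{"translation": [2,-0.3,0],"delta_rot": [0,0,0.06],"jaw": 2},{"translation": [4.5,-0.6,0],"delta_rot": [0,0,0.12],"jaw": 2},{"translation": [6.5,-0.9,0],"delta_rot": [0,0,0.17],"jaw": 2},{"translation": [7.6,-1.0,0],"delta_rot": [0,0,0.2],"jaw": 2},{"translation": [7.8,-1.1,0],"delta_rot": [0,0,0.22],"jaw": 2},{"translation": [7.8,-1.1,0],"delta_rot": [0,0,0.22],"jaw": 2},{"translation": [7.8,-1.1,0],"delta_rot": [0,0,0.22],"jaw": 2},{"translation": [7.8,-1.1,0],"delta_rot": [0,0,0.22],"jaw": 2}])

```text
time: 10.9
tool_pos: [0.5787, 0.1288, 0.1557]
tool_rot: [-0.0, 0.821, 0.57, -0.0]
contact_force: [0.2, -0.3, -2.4]
gripper_width: 0.495
grasp_force: 61.3
```

Run:
```python
from h import *
s=state(); print(s['tool_pos'],s['tool_rot'],s['grasp_force'])
for n in ('top','wrist','scene'): f=grab_frame(n); pickle.dump(f,open(n+'5.pkl','wb')); globals()[n]=f['pixels']
a=cv2.resize(scene[180:330,280:430],(400,400),interpolation=cv2.INTER_CUBIC); b=cv2.resize(wrist[50:350,106:406],(400,400))
cv2.imwrite('pics/over.png',np.hstack([a,b]))
```

```text
[0.5787252  0.12880962 0.15571759] [-1.00768436e-04  8.21344017e-01  5.70433027e-01 -3.96883450e-04] 61.303471326828
```

View pics/over.png

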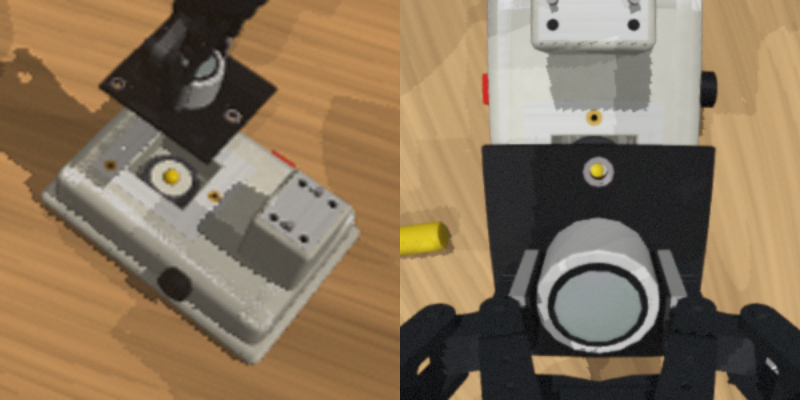

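Left crop (scene): the cover hangs over the stand with one of its pair holes at (118,83) and hole0 at (233,115), clear of the pedestal. Right crop (wrist): hole0 at (598,171), thread0 beyond it at (594,118).

```bash
cat >> h.py <<'E'
def cloud(w,p,r):
    Rm=cv2.Rodrigues(np.array(w['rvec']))[0]; t=np.array(w['tvec']).ravel()
    vv,uu=np.mgrid[0:384,0:512]; d=w['range_z']; nx=(uu-w['cx'])/w['fx']; ny=(vv-w['cy'])/w['fy']; a=np.hypot(nx,ny)+1e-9
    C=np.stack([nx/a*np.tan(a)*d,ny/a*np.tan(a)*d,d],-1); W=(C-t)@Rm
    return W,(W-p)@r.as_matrix()
def brass(w,z=.05,near=(.578,.136)):
    n,l,s,c=cv2.connectedComponentsWithStats(cv2.inRange(cv2.cvtColor(w['pixels'],cv2.COLOR_BGR2HSV),(10,110,70),(30,255,255)))
    for i in range(1,n):
        q=cast(w,c[i],z,True)[0]
        if 8<s[i,4]<300 and np.hypot(*(q[:2]-near))<.09: yield c[i].round(1),s[i,4],q.round(4)
def coverpose(w,p,r):
    W,T=cloud(w,p,r)
    m=(T[...,2]>-.012)&(T[...,2]<.004)&(T[...,0]>.024)&(T[...,0]<.06)&(abs(T[...,1])<.06)&(w['pixels'].max(2)<70)
    A=np.c_[T[m][:,:2],np.ones(m.sum())]; pl=np.linalg.lstsq(A,T[m][:,2],rcond=None)[0]; print('plate z=ax+by+c in tool',pl.round(4),m.sum())
    q=T[m]; yb=np.arange(-.038,.0381,.004); e=[q[abs(q[:,1]-y)<.002][:,0].max() for y in yb]
    k=np.polyfit(yb,e,1); print('front edge x=',k.round(4), 'sd',np.std(e-np.polyval(k,yb)))
    print('side edges y',[(q[abs(q[:,0]-x)<.002][:,1].min().round(4),q[abs(q[:,0]-x)<.002][:,1].max().round(4)) for x in (.03,.036,.042)])
    return T
E
python3 - <<'E'
from h import *
w=pickle.load(open('wrist5.pkl','rb')); p,r=tool(); print(p,yawof(r))
T=coverpose(w,p,r)
W,_=cloud(w,p,r)
h=refine(w,[[254.5/.64,178/.64]])[0]; print('hole0 px',h)
z=p[2]+.0055; print('hole0 top guess',cast(w,h,z,True)[0])
print('hole0 tool',r.inv().apply(cast(w,h,z,True)[0]-p))
for b in brass(w): print(b)
b=(W[...,2]>.045)&(W[...,2]<.055); print('deck z median',np.median(W[...,2][b]))
w1=pickle.load(open('w1.pkl','rb')); print('stand wrist1',fit(np.array([[.5923,.1743],[.5314,.111],[.5972,.0866]])))
w2=pickle.load(open('w2.pkl','rb'))
E
```

```text
[0.57897321 0.12905917 0.15623043] -0.3566521992504387
plate z=ax+by+c in tool [ 0.0071  0.0024 -0.0076] 7793
front edge x= [-0.0073  0.0491] sd 0.0001593657245078916
side edges y [(np.float64(-0.0448), np.float64(0.0444)), (np.float64(-0.0449), np.float64(0.0441)), (np.float64(-0.0448), np.float64(0.0442))]
hole0 px [259.08108108 176.27027027]
hole0 top guess [0.59473038 0.16544101 0.16173043]
hole0 tool [ 0.03959369  0.00206372 -0.00550069]
(array([251.1, 137.6]), np.int32(87), array([0.5923, 0.1738, 0.05  ]))
(array([253.3, 177.7]), np.int32(82), array([0.5815, 0.1393, 0.05  ]))
(array([346.7, 188.4]), np.int32(10), array([0.6601, 0.0996, 0.05  ]))
(array([339.9, 205. ]), np.int32(20), array([0.6494, 0.086 , 0.05  ]))
deck z median 0.050107112255130606
stand wrist1 (array([0.57826942, 0.13646804]), np.float64(-0.35512408857708466), array([0.00034989, 0.00019722, 0.0001955 ]))
```

Run:
```python
from h import *
print(rel([.5787,.1368,.075],-.3507))
```

```text
(array([ 0.72, -0.3 ,  8.12]), array([ 0.0001,  0.    , -0.006 ]))
```

Call:
send_rows(steps=[{"translation": [0.4,-0.2,0.3],"delta_rot": [0,0,-0.006],"jaw": 2},{"translation": [0.7,-0.3,1.3],"delta_rot": [0,0,-0.006],"jaw": 2},{"translation": [0.7,-0.3,3],"delta_rot": [0,0,-0.006],"jaw": 2},{"translation": [0.7,-0.3,5],"delta_rot": [0,0,-0.006],"jaw": 2},{"translation": [0.7,-0.3,6.6],"delta_rot": [0,0,-0.006],"jaw": 2},{"translation": [0.7,-0.3,7.6],"delta_rot": [0,0,-0.006],"jaw": 2},{"translation": [0.7,-0.3,8],"delta_rot": [0,0,-0.006],"jaw": 2},{"translation": [0.7,-0.3,8],"delta_rot": [0,0,-0.006],"jaw": 2}])

```text
time: 11.85
tool_pos: [0.5782, 0.1371, 0.0754]
tool_rot: [-0.0, 0.819, 0.573, -0.001]
contact_force: [0.2, -0.3, -1.6]
gripper_width: 0.493
grasp_force: 61.3
```

Call:
send_rows(steps=[{"translation": [0,0,0],"delta_rot": [0,0,0],"jaw": 2},{"translation": [0,0,0],"delta_rot": [0,0,0],"jaw": 2},{"translation": [0,0,0],"delta_rot": [0,0,0],"jaw": 2},{"translation": [0,0,0],"delta_rot": [0,0,0],"jaw": 2},{"translation": [0,0,0],"delta_rot": [0,0,0],"jaw": 2},{"translation": [0,0,0],"delta_rot": [0,0,0],"jaw": 2},{"translation": [0,0,0],"delta_rot": [0,0,0],"jaw": 2},{"translation": [0,0,0],"delta_rot": [0,0,0],"jaw": 2}])

```text
time: 12.65
tool_pos: [0.5785, 0.1372, 0.0762]
tool_rot: [-0.0, 0.819, 0.573, -0.0]
contact_force: [-0.9, -1.0, -2.9]
gripper_width: 0.496
grasp_force: 61.3
```

Run:
```python
from h import *
for n in ('wrist','scene','top'): f=grab_frame(n); pickle.dump(f,open(n+'6.pkl','wb')); globals()[n]=f
p,r=tool(); print(p,yawof(r)); coverpose(wrist,p,r); print(rel([.5787,.1368,.0626],-.3507))
for b in brass(wrist): print(b)
a=cv2.resize(scene['pixels'][180:330,280:430],(400,400),interpolation=cv2.INTER_CUBIC); b=cv2.resize(wrist['pixels'][50:350,106:406],(400,400))
cv2.imwrite('pics/low.png',np.hstack([a,b]))
```

```text
[0.57848519 0.13719069 0.07616704] -0.35000547648552405
plate z=ax+by+c in tool [ 0.0037  0.0019 -0.0078] 7799
front edge x= [-0.0048  0.0493] sd 0.00012087125372155236
side edges y [(np.float64(-0.0448), np.float64(0.044)), (np.float64(-0.045), np.float64(0.0441)), (np.float64(-0.0445), np.float64(0.0444))]
(array([-0.03,  0.03,  1.36]), array([-0.0001,  0.    ,  0.0007]))
(array([129.1, 193.1]), np.int32(14), array([0.5065, 0.1857, 0.05  ]))
(array([143.3, 244. ]), np.int32(9), array([0.4986, 0.1485, 0.05  ]))
(array([149. , 267.9]), np.int32(68), array([0.493 , 0.1295, 0.05  ]))
(array([358.9, 273.7]), np.int32(187), array([0.637 , 0.0716, 0.05  ]))
```

View pics/low.png

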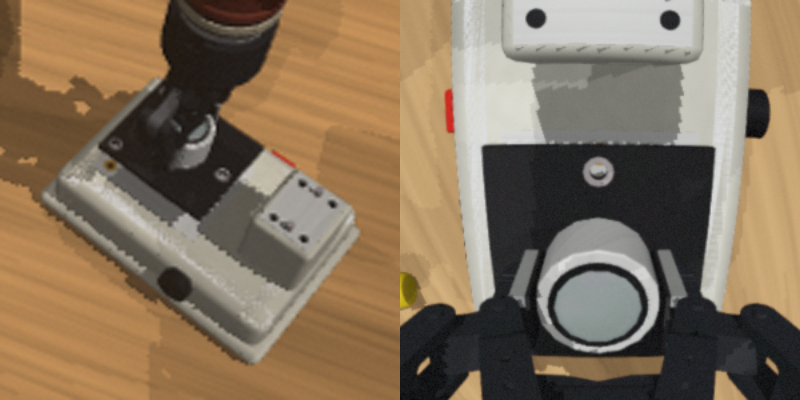

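The cover is low and centred over the land; one pair hole at left crop (115,144) and its thread just past it at (110,165). I'll cross-check with the scene camera, whose bias cancels between the holes and the threads.

Run:
```python
from h import *
s=pickle.load(open('scene6.pkl','rb')); s0=pickle.load(open('scene0.pkl','rb'))
def br(f):
    hs=cv2.inRange(cv2.cvtColor(f['pixels'],cv2.COLOR_BGR2HSV),(10,110,70),(30,255,255)); out=[]
    for u,v in np.array([[531,349],[501,379],[563,396]])*.64:   # approx in scene0
        a=hs[int(v)-5:int(v)+6,int(u)-5:int(u)+6]; y,x=np.nonzero(a); out.append([x.mean()+int(u)-5,y.mean()+int(v)-5] if len(x) else [0,0])
    return np.array(out)
b=br(s0); print(b); P=cast(s0,b,.05); print(P.round(4)); print(fit(P[[2,1,0]]),fit(P[[2,0,1]])[2])
def rim(u,v):
    g=s['pixels'].astype(float).mean(2); u0,v0=int(u)-4,int(v)-4; p=g[v0:v0+9,u0:u0+9]; w=np.clip(p-60,0,None); yy,xx=np.mgrid[v0:v0+9,u0:u0+9]; return [(w*xx).sum()/w.sum(),(w*yy).sum()/w.sum()]
H=np.array([rim(323.1,234),rim(363.6,245.3)]); print(H); print(cast(s,H,.0838).round(4))
```

```text
[[339.5        222.5       ]
 [320.83333333 241.41666667]
 [359.93333333 253.33333333]]
[[0.5328 0.1125 0.05  ]
 [0.5977 0.088  0.05  ]
 [0.5938 0.1755 0.05  ]]
(array([0.5795394 , 0.13778274]), np.float64(-0.3652936155354003), array([0.00036043, 0.06975272, 0.06961027])) [0.0003333  0.00036561 0.00035907]
[[321.25238445 234.41672781]
 [362.9765438  245.29104835]]
[[0.6018 0.0861 0.0838]
 [0.5937 0.1755 0.0838]]
```

hole0 lies over thread0 to within a millimetre in the scene view, and the yaw from the plate edge matches. Final descent.

Call:
send_rows(steps=[{"translation": [0,0,0.2],"delta_rot": [0,0,0],"jaw": 2},{"translation": [0,0,0.5],"delta_rot": [0,0,0],"jaw": 2},{"translation": [0,0,0.9],"delta_rot": [0,0,0],"jaw": 2},{"translation": [0,0,1.2],"delta_rot": [0,0,0],"jaw": 2},{"translation": [0,0,1.3],"delta_rot": [0,0,0],"jaw": 2},{"translation": [0,0,1.3],"delta_rot": [0,0,0],"jaw": 2},{"translation": [0,0,1.3],"delta_rot": [0,0,0],"jaw": 2},{"translation": [0,0,1.3],"delta_rot": [0,0,0],"jaw": 2}])

```text
time: 13.6
tool_pos: [0.5787, 0.1372, 0.0634]
tool_rot: [0.0, 0.819, 0.573, 0.0]
contact_force: [0.4, -0.2, -1.9]
gripper_width: 0.5
grasp_force: 61.3
```

Call:
send_rows(steps=[{"translation": [0,0,0],"delta_rot": [0,0,0],"jaw": 2},{"translation": [0,0,0],"delta_rot": [0,0,0],"jaw": 2},{"translation": [0,0,0],"delta_rot": [0,0,0],"jaw": 2},{"translation": [0,0,0],"delta_rot": [0,0,0],"jaw": 2},{"translation": [0,0,0],"delta_rot": [0,0,0],"jaw": 2},{"translation": [0,0,0],"delta_rot": [0,0,0],"jaw": 2},{"translation": [0,0,0],"delta_rot": [0,0,0],"jaw": 2},{"translation": [0,0,0],"delta_rot": [0,0,0],"jaw": 2}])

```text
time: 14.4
tool_pos: [0.5785, 0.1372, 0.0632]
tool_rot: [-0.0, 0.819, 0.573, 0.0]
contact_force: [0.2, -0.5, -2.0]
gripper_width: 0.497
grasp_force: 61.3
```

Run:
```python
from h import *
w=grab_frame('wrist'); p,r=tool(); T=coverpose(w,p,r); W,_=cloud(w,p,r)
m=(T[...,2]>-.012)&(T[...,2]<.0)&(T[...,0]>.03)&(T[...,0]<.045)&(abs(T[...,1])<.035)&(w['pixels'].max(2)<70)
d=(abs(W[...,2]-.05)<.006)&(T[...,0]>.055)&(T[...,0]<.07)&(abs(T[...,1])<.03)
print('plate top z',np.median(W[...,2][m]),'deck z',np.median(W[...,2][d]),d.sum())
print(p,yawof(r),rel([.5787,.1368,.0626],-.3507),state()['grasp_force'],state()['contact_force'])
```

```text
plate z=ax+by+c in tool [ 0.0064  0.0023 -0.0078] 7834
front edge x= [-0.0059  0.0493] sd 0.00014314309312325255
side edges y [(np.float64(-0.045), np.float64(0.0438)), (np.float64(-0.0449), np.float64(0.0441)), (np.float64(-0.0445), np.float64(0.0442))]
plate top z 0.07083564091713296 deck z 0.050209170769359365 2842
[0.57853023 0.13718304 0.06320842] -0.3500275854940348 (array([-0.03,  0.03,  0.06]), array([0.    , 0.    , 0.0007])) 61.315627098083496 [ 0.67970521 -0.12996289 -2.09023228]
```

Underside is about 15.6 mm above the deck, level, steady and aligned within a millimetre or so.

```bash
python3 -c "
from plant import *
print(job_done())"
```

```text
the job is handed in; nothing more can be done
None
```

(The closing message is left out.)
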